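Level the scanning plate in the finds lab

ROBOT

A 6-joint arm with a two-finger parallel gripper is mounted at the origin on the work surface. World frame = base frame: x ahead of the robot, y to its left, z up, the work surface at z = 0. Lengths are in mm, angles in rad, forces in N, time in s.
With the tool pointing down it reaches from about 375 to 825 mm from the base axis. Payload 5.5 kg.
Tool frame: the origin (TCP) lies at the very end of the fingers, on their centre line; the grasp point (between the pads) lies 19 mm behind it; z points along the fingers, y is the line along which they close (so a half turn about z gives the same grasp; the last joint's range is limited). The gripper opens to 85 mm and grips with 20 to 120 N. Pads are 22 mm wide; open, the fingers measure 114 mm over their backs; the gripper's body (76 mm by 85 mm) begins 54 mm behind the grasp point. The pads swing forward as they close: fully open they stand 13 mm farther back than shut.
Start: joints at [-1.245, 0.314, -0.047, 1.21, 0, 1.571], TCP at [192.037, -568.434, 231.299] pointing down, gripper open.
Joint ranges: [-2.67, 2.67], [-0.69, 1.73], [-1.03, 1.25], [-2.08, 2.16], [-1.42, 1.45], [-3.14, 3.14]. Speed limits (rad/s): [2.39, 2.39, 3.01, 3.14, 3.14, 3.14].

INTERFACE

Orientations are given as a rotation vector (axis times angle).
In Python, from plant import sensors, eyes, ticket, search_frame gives the robot as it stands.
- The arm moves only by the shell command python3 -m creep 'ROWS' [FORCE]. ROWS is a JSON object of lists of equal length, an entry for each row: "gripper": the opening, from -1 (shut) to 1 (fully open); "travel": the shift along the tool's x, y, z in mm, a list of three; "twist": the turn, a rotation vector about the tool's x, y, z in rad, a list of three. A call has 1 to 12 rows; each row is the pose to reach, as a shift and turn from the pose commanded when the call began, along the tool's axes at that moment; what a row does not reach only later rows make up. A row lasts 1/8 s, in which the tool goes at most 62.5 mm and 10.7 degrees, less where a joint would pass 70% of its speed; a pose out of reach is approached as far as the arm can. A call with a gripper value outside its range is refused whole. The fingers move at their own pace and stop on an object; FORCE is the grip in N (left out, the last holds). Time passes only in rows, so rows that repeat a pose let the fingers close. It gives the time, the measured TCP pose, the force, the opening and the grip force at its end, in the units of the state.
- sensors.read_state(): the state, without advancing time (a new reading comes with each control period).
- eyes.grab_frame(name): name is "side" or "top"; returns the picture (480x640x3 uint8, red, green, blue); there is no depth.
- eyes.camera_model(name): a dict with "fov_y" (degrees; the focal length in pixels is half the picture's height over the tangent of half this angle, whatever the lens; pixels are square), "cx", "cy" (the principal point, pixels), "R" (3x3) and "t" (3): a world point X has camera coordinates R X + t. Camera axes: x right, y down, z forward; pixel columns grow to the right and rows downward; lengths in mm; the calibration is good to about 2 mm. A picture is of the moment at which its call begins. camera_model takes no time and is no camera call.
- ticket.finish_job(): hands the job in; it is judged then, once.
Trained networks look in the newest picture that a camera, given by its name, has taken for a name from the list of things; names that differ only in an ending like _2 or _b are one class to them, and where a whole thing is asked for, a point or a joint stands for the part that bears it (a point fixed in the world has none). Each returns a list of dicts, best first, with "confidence" (0 to 1); they miss things now and then, are a little off and sometimes report something else, mostly with a low value. They report only what shows in the picture. A call takes as long as a camera call. They do not tell look-alikes from the thing itself.
- search_frame(camera, target): "uv" ([column, row] in pixels, amid what is visible of it).
The state is a dict: "clock": time; "joint_positions": joint angles; "qd": joint speeds; "joint_torque": joint torques, N m; "tcp_pos": TCP position; "tool_rot": TCP orientation; "wrist_force": force on the tool from outside, world axes, zero at the start; "moment": the same for the moment, N m; "gripper_width": opening from 0.0 (shut) to 1.0 (fully open); "grip_force": force on a finger pad.
Only numpy, scipy, OpenCV 4.12 (cv2) and the standard library are available. Lean on these libraries where they do the work, as an engineer would, in place of code of your own. Each camera call takes 0.05 s, during which the arm holds its last target. There are 200 camera calls.

TASK

Lay the spirit level lengthwise on the middle of the aluminium scanning plate, pointing at the plate's levelling foot, and let go of it. Turn the levelling foot's knob until the bubble stands centred between its two marks, then press the level firmly down onto the plate with the fingertips, with about a kilogram's push, on the metal and not on the glass vial. Finish while still pressing it down with the bubble centred, for the reading to be logged; leave the jar, the brick fragment and the finds tray where they are.

Things in the scene. Friction and masses are not known exactly. Their poses are not given: they have to be found in the camera images.
- level: Torpedo spirit level: loose aluminium bar, 180 x 24 mm, 46 high, dark end caps, 0.45 kg. Origin: middle of its underside; x along its length, z up. A recess in its top, 64 mm long at mid-length, 18 deep, holds the vial; press on the flat metal tops either side of it. At mid-length the sides are plain metal up to 28 mm: lift it there.
- vial: Greenish glass vial in the level's recess, 60 mm long, 12 across, its top 5 mm below the level's metal top; fixed to the level, same origin and axes. Two black lines 23 mm apart mark where the pale 18 mm bubble belongs. Not to be pressed.
- bubble_mid (a point): Middle of the pale bubble in the vial, 38 mm above the level's underside on its centre line. Centred between the lines it is at x = 0 of the level; it runs along the level's x towards the higher end, 1 mm per mrad of slope, to 13 mm at most either way, and settles in about a second.
- plate_mid (a point): Middle of the top of the scanning plate: aluminium, 200 x 270 mm, 12 thick, top about 62 above the bench, on a stand that does not shift. x across it, y along it away from the levelling foot (which is at the -y end), z up. It tilts about its two plain feet, 110 mm from the middle towards +y; across its width it is already level.
- knob_grip (a point): Centre (mid-height) of the black eight-lobed knob on the levelling foot's upright screw: 52 mm across, 24 thick, 100 mm above the bench, 165 mm from the plate's middle along its -y. It turns in place and does not rise. Free height under it: 26 mm over the plate and its lug, 15 mm over the steel bush (38 mm across) on its axis.
- foot_knob (a joint): Turn of the levelling foot's knob, rad, growing clockwise seen from above. Clockwise raises the plate's foot end: 5 mm per turn, 275 mm from the tilt line, so 2.9 mrad of slope per rad. It stays where it is left (0.12 N m); range -6 to 6.
- jar: Bystander: lidded glass jar, 60 mm across, 88 mm high, loose. Origin: middle of its underside.
- brick_fragment: Bystander: lump of old brick, about 95 by 62 by 42 mm, loose. Origin: middle of its underside.
- finds_tray: Bystander: white plastic tray of sherds, 130 by 220 mm, 45 mm high, loose. Origin: middle of its underside.
There are look-alikes about, which are no part of the job. There is more than one size of the level; the one meant has the size given above.

How it is judged:
By the outcome, as a careful person would: the job done as asked, in the order asked, and still so for the second after the job is handed in, while the arm keeps its last pose, push and grip.
It also fails if it takes over 72 s, if anything falls off the work surface, if the arm or the gripper's body presses on something with over 40 N, if the wrist force passes 120 N, or if a joint passes its speed limit or range.

## Working session

There is one attempt and no reset: what is moved stays moved. The work goes in short steps, Python scripts to look and compute and a shell command to move; the robot and the scene stay as the last step left them, time stands still between calls to the robot, and variables do not carry over. Pictures are saved under pics/ and viewed, at most 10 in all, crops included, and the job is handed in when it is done.

```bash
ls; mkdir -p pics
cat > h.py <<'E'
import numpy as np, cv2
from plant import sensors, eyes, ticket, search_frame
from scipy.spatial.transform import Rotation as Ro
def cam(n):
    m=eyes.camera_model(n); f=240/np.tan(np.radians(m["fov_y"])/2)
    return m,f,np.array(m["R"]),np.array(m["t"])
def ray(n,uv):
    m,f,R,t=cam(n); d=R.T@np.array([(uv[0]-m["cx"])/f,(uv[1]-m["cy"])/f,1]); return -R.T@t,d
def atz(n,uv,z):
    c,d=ray(n,uv); return c+d*(z-c[2])/d[2]
def proj(n,X):
    m,f,R,t=cam(n); p=R@np.array(X,float)+t; return np.array([m["cx"]+f*p[0]/p[2],m["cy"]+f*p[1]/p[2]])
def snap(n,fn):
    im=eyes.grab_frame(n); cv2.imwrite("pics/"+fn,im[:,:,::-1]); return im
E
python3 - <<'E'
from h import *
for n in("top","side"):
    snap(n,n+"0.png"); m=eyes.camera_model(n); print(n,m)
    for k in("level","vial","bubble_mid","plate_mid","knob_grip","jar","brick_fragment","finds_tray"):
        try: print(k,[(np.round(d["uv"],1).tolist(),round(d["confidence"],2)) for d in search_frame(n,k)][:4])
        except Exception as e: print(k,e)
print(sensors.read_state())
E
```

```text
pics
top {'fov_y': 52.39472808664975, 'cx': 315.54415211492363, 'cy': 240.61321439987705, 'R': array([[-0.02099749, -0.99960398, -0.01873464],
       [-0.99725572,  0.02227143, -0.07060455],
       [ 0.07099384,  0.01720071, -0.99732844]]), 't': array([  14.55753569,  516.45432035, 1312.07064597])}
level [([193.3, 263.5], 0.8), ([200.9, 360.3], 0.64)]
vial [([198.9, 356.7], 0.59)]
bubble_mid []
plate_mid [([303.9, 229.1], 0.87), ([368.5, 243.3], 0.58)]
knob_grip [([367.4, 240.4], 0.67), ([186.6, 177.7], 0.51)]
jar [([188.1, 177.7], 0.8)]
brick_fragment [([445.7, 245.8], 0.95)]
finds_tray [([326.0, 136.6], 0.82)]
side {'fov_y': 53.18541722800293, 'cx': 325.84329556617627, 'cy': 232.40078009985228, 'R': array([[ 0.99299593, -0.11732275, -0.01394442],
       [-0.09497169, -0.72241658, -0.68490486],
       [ 0.07028124,  0.68143207, -0.72849906]]), 't': array([-493.27579699,   90.77653758, 1031.92054638])}
level [([202.2, 165.2], 0.82), ([294.1, 155.1], 0.77)]
vial [([294.9, 149.0], 0.63), ([195.8, 157.6], 0.58)]
bubble_mid []
plate_mid [([341.7, 231.4], 0.91)]
knob_grip [([334.5, 267.5], 0.58)]
jar [([382.3, 137.9], 0.88)]
brick_fragment [([347.3, 396.3], 0.6)]
finds_tray [([462.3, 246.8], 0.71)]
{'clock': 0.9, 'joint_positions': array([-1.24501859e+00,  3.13500995e-01, -4.70726934e-02,  1.21020126e+00,
        2.18046907e-05,  1.57081339e+00]), 'qd': array([-0.00110173,  0.0014509 ,  0.00140697,  0.00046542,  0.00036624,
       -0.00115997]), 'joint_torque': array([-2.31561753e-04, -5.39443874e+01,  3.40052104e+01,  1.20796616e-03,
       -1.44218952e-04, -6.55612695e-06]), 'tcp_pos': array([ 192.03746441, -568.4484245 ,  231.31088847]), 'tool_rot': array([3.09999414e+00, 5.09441249e-01, 3.92435866e-05]), 'wrist_force': array([-0.42516844, -0.74896093, -0.15686177]), 'moment': array([-0.00963239, -0.01186004,  0.00577213]), 'grip_force': 0.0, 'gripper_width': 0.9998824487302166}
```

View images.

View pics/top0.png

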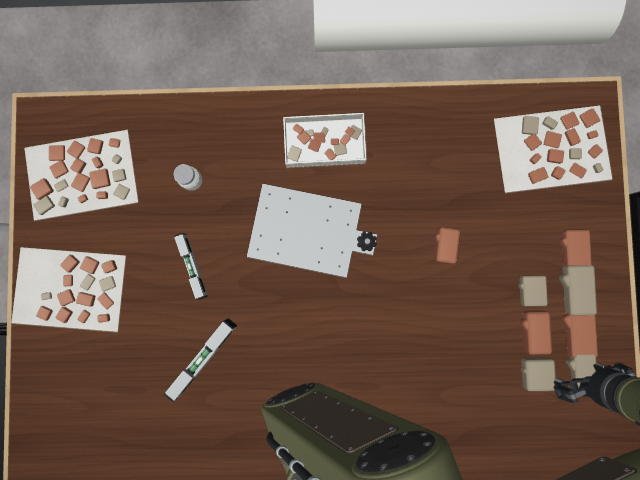

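View pics/side0.png

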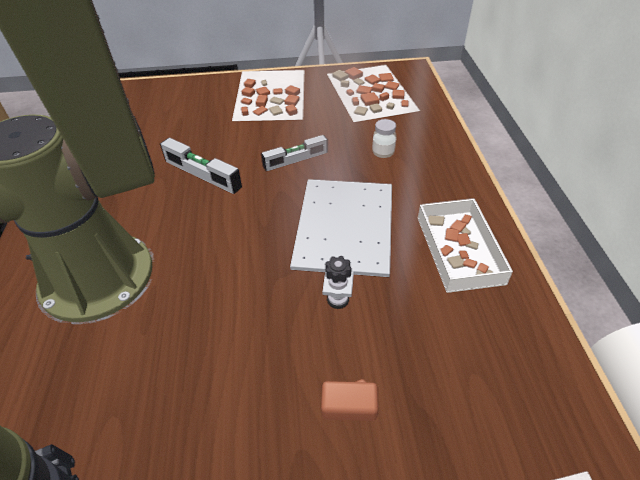

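The top view shows two candidate levels, the upper one at about (190,266) and a longer one at (201,360). In the side view they are at (294,153) and (202,165). The plate is at (304,230) with the knob at (367,240), the jar at (188,178), the tray at (326,137) and the brick at (447,245). Next I'll measure both levels.

Run:
```python
from h import *
# top-face end points by eye from the top view
for nm,a,b in(("upper",(181,236),(201,298)),("lower",(231,322),(171,397))):
    A,B=atz("top",a,46),atz("top",b,46); print(nm,A.round(),B.round(),np.linalg.norm(A-B).round(1))
im=cv2.imread("pics/top0.png")[225:310,165:225]; cv2.imwrite("pics/crop.png",cv2.resize(im,None,fx=6.5,fy=6.5,interpolation=cv2.INTER_CUBIC))
print(proj("top",(500,-50,100)))
# plate: segment
im=cv2.imread("pics/top0.png"); hsv=cv2.cvtColor(im,cv2.COLOR_BGR2HSV)
m=((hsv[...,1]<40)&(hsv[...,2]>130)).astype(np.uint8); m=cv2.morphologyEx(m,cv2.MORPH_OPEN,np.ones((3,3)))
n,l,s,c=cv2.connectedComponentsWithStats(m)
k=l[245,300]; mk=cv2.morphologyEx((l==k).astype(np.uint8),cv2.MORPH_OPEN,np.ones((25,25)))
cs,_=cv2.findContours(mk,0,2); q=cv2.boxPoints(cv2.minAreaRect(max(cs,key=cv2.contourArea)))
P=np.array([atz("top",p,62) for p in q]); print("plate",q.round(1).tolist(),P.round(1).tolist(),P.mean(0).round(1),np.linalg.norm(P-np.roll(P,1,0),axis=1).round(1))
K=atz("top",(367.4,240.6),112);print("knob top",K, "brick",atz("top",(447,245),42),"jar",atz("top",(186,172),88))
a=ray("top",(367.4,240.6)); b=ray("side",(338,265.5))
A=np.c_[a[1],-b[1]]; x=np.linalg.lstsq(A,b[0]-a[0],rcond=None)[0]; print(a[0]+x[0]*a[1],b[0]+x[1]*b[1])
```

```text
upper [535. 364.  46.] [368. 311.  46.] 175.0
lower [304. 231.  46.] [112. 391.  46.] 249.8
[335.95066053 244.38912597]
plate [[257.0, 194.0], [355.0, 194.0], [355.0, 266.0], [257.0, 266.0]] [[641.4, 155.8, 62.0], [635.1, -104.6, 62.0], [444.5, -99.5, 62.0], [450.0, 158.2, 62.0]] [542.7  27.5  62. ] [191.4 260.5 190.7 257.8]
knob top [ 507.08891783 -129.43563466  112.        ] brick [ 495.43637758 -346.93734423   42.        ] jar [699.70816792 338.22370041  88.        ]
[ 507.32800435 -129.74518823  108.52670472] [ 505.94212654 -129.67472219  108.42502672]
```

View pics/crop.png

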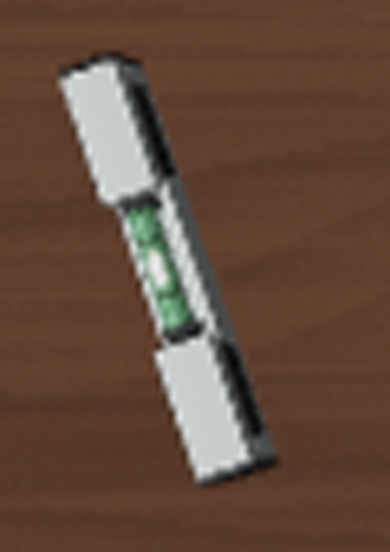

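Run:
```python
from h import *
im=cv2.imread("pics/top0.png"); hsv=cv2.cvtColor(im,cv2.COLOR_BGR2HSV)
m=((hsv[...,1]<40)&(hsv[...,2]>130)).astype(np.uint8); m=cv2.morphologyEx(m,cv2.MORPH_CLOSE,np.ones((5,5)))
n,l,s,c=cv2.connectedComponentsWithStats(m)
k=l[245,300]; mk=cv2.morphologyEx((l==k).astype(np.uint8),cv2.MORPH_OPEN,cv2.getStructuringElement(2,(31,31)))
cs,_=cv2.findContours(mk,0,2); q=cv2.boxPoints(cv2.minAreaRect(max(cs,key=cv2.contourArea)))
P=np.array([atz("top",p,62) for p in q]); C=P.mean(0); print("plate",q.round(1).tolist(),C.round(1),np.linalg.norm(P-np.roll(P,1,0),axis=1).round(1))
K=np.array([507,-129.7,0]); d=(C-K)[:2]; print("dist knob",np.linalg.norm(d),"dir +y",np.degrees(np.arctan2(d[1],d[0])))
for i in range(4):
    e=(P[i]-P[i-1]); print(np.degrees(np.arctan2(e[1],e[0])),np.linalg.norm(e))
print(proj("top",[*C[:2],62]))
a,b=atz("top",(179,235),46),atz("top",(199.6,298.5),46); M=(a+b)/2; e=a-b
print("level",M,atz("top",(189.6,266.5),38),"ang",np.degrees(np.arctan2(e[1],e[0])),np.linalg.norm(e))
a=ray("top",(189.6,266.5)); b=ray("side",(294.5,150))
x=np.linalg.lstsq(np.c_[a[1],-b[1]],b[0]-a[0],rcond=None)[0]; print(a[0]+x[0]*a[1],b[0]+x[1]*b[1])
s=sensors.read_state(); print(Ro.from_rotvec(s["tool_rot"]).as_matrix().round(3))
```

```text
plate [[246.39999389648438, 256.6000061035156], [261.3999938964844, 182.89999389648438], [364.8999938964844, 204.10000610351562], [349.8999938964844, 277.70001220703125]] [542.   28.5  62. ] [278.2 200.  281.  198.6]
dist knob 162.03155237849754 dir +y 77.53699012500532
77.27545890605234 278.193903356317
-12.21609683432718 200.01313443081628
-103.01311559338092 281.0319752626085
166.96975069080693 198.5926532907204
[305.52251733 230.10624628]
level [452.61007406 341.9979886   46.        ] [453.0214437 343.2728592  38.       ] ang 17.820570672583017 179.37419446721992
[453.3166912  346.74744434  25.4795066 ] [453.70733902 346.7430141   25.48748908]
[[ 0.947  0.32   0.   ]
 [ 0.32  -0.947 -0.   ]
 [ 0.     0.    -1.   ]]
```

```bash
cat >> h.py <<'E'
def to(x,y,z,yaw=None):
    "print the travel/twist from the present pose to a tool-down pose; yaw = tool x, deg"
    s=sensors.read_state(); R=Ro.from_rotvec(s["tool_rot"]).as_matrix()
    out=[R.T@(np.array([x,y,z])-s["tcp_pos"])]
    if yaw is not None:
        c,n=np.cos(np.radians(yaw)),np.sin(np.radians(yaw))
        G=np.array([[c,n,0],[n,-c,0],[0,0,-1.]]); out.append(Ro.from_matrix(R.T@G).as_rotvec())
    print("travel",out[0].round(1),"twist",out[1].round(4) if len(out)>1 else "")
def st():
    s=sensors.read_state(); R=Ro.from_rotvec(s["tool_rot"]).as_matrix()
    print(round(s["clock"],2),"tcp",s["tcp_pos"].round(1),"yaw",np.degrees(np.arctan2(R[1,0],R[0,0])).round(1),"tilt",R[:2,2].round(4),"F",s["wrist_force"].round(1),"q",s["joint_positions"].round(2),"w",round(s["gripper_width"],3),"grip",round(s["grip_force"],1))
E
python3 -m creep '{"gripper":[1,1,1,1,1,1,1,1,1],"travel":[[406,-304,0],[406,-304,0],[406,-304,0],[406,-304,0],[406,-304,0],[406,-304,0],[406,-304,0],[406,-304,0],[406,-304,0]],"twist":[[0,0,0],[0,0,0],[0,0,0],[0,0,0],[0,0,0],[0,0,0],[0,0,0],[0,0,0],[0,0,0]]}' 40
python3 -c "
from h import *
st();to(452.8,342.5,160,17.8)"
```

```text
clock: 2.02
tcp_pos: [481.2, -147.4, 231.4]
tool_rot: [-3.098, -0.518, -0.001]
wrist_force: [-0.1, -0.4, -0.2]
gripper_width: 1.006
grip_force: 0.0
2.02 tcp [ 481.2 -147.4  231.4] yaw 19.0 tilt [0.0008 0.0005] F [-0.1 -0.4 -0.2] q [-0.3   0.13 -0.28  1.16  0.    2.51] w 1.006 grip 0.0
travel [ 132.5 -472.4   71.6] twist [-0.0003 -0.0009  0.0208]
```

```bash
python3 -m creep '{"gripper":[1,1,1,1,1,1,1,1,1,1,1,1],"travel":[[132,-472,40],[132,-472,40],[132,-472,40],[132,-472,40],[132,-472,40],[132,-472,40],[132,-472,40],[132,-472,40],[132,-472,40],[132,-472,40],[132,-472,40],[132,-472,40]],"twist":[[0,0,-2.1],[0,0,-2.1],[0,0,-2.1],[0,0,-2.1],[0,0,-2.1],[0,0,-2.1],[0,0,-2.1],[0,0,-2.1],[0,0,-2.1],[0,0,-2.1],[0,0,-2.1],[0,0,-2.1]]}' 
python3 -c "
from h import *
st();to(452.8,342.5,120,-162.2)"
```

```text
clock: 3.52
tcp_pos: [453.8, 338.0, 191.2]
tool_rot: [1.102, 2.942, -0.001]
wrist_force: [0.4, 0.1, 0.4]
gripper_width: 0.998
grip_force: 0.0
3.52 tcp [453.8 338.  191.2] yaw 138.9 tilt [-0.     -0.0004] F [0.4 0.1 0.4] q [ 0.64  0.27 -0.2   1.1  -0.    1.36] w 0.998 grip 0.0
travel [ 3.7  2.7 71.2] twist [-5.0000e-04  1.0000e-04 -1.0275e+00]
```

```bash
python3 -m creep '{"gripper":[1,1,1,1,1,1,1,1,1],"travel":[[4,3,100],[4,3,100],[4,3,100],[4,3,100],[4,3,100],[4,3,100],[4,3,100],[4,3,100],[4,3,100]],"twist":[[0,0,-1.027],[0,0,-1.027],[0,0,-1.027],[0,0,-1.027],[0,0,-1.027],[0,0,-1.027],[0,0,-1.027],[0,0,-1.027],[0,0,-1.027]]}' 
python3 -c "
from h import *
st();to(452.8,342.5,3,-162.2); snap('side','s1.png')
im=cv2.imread('pics/s1.png')[60:260,180:420];cv2.imwrite('pics/s1c.png',cv2.resize(im,None,fx=3,fy=3))"
```

```text
clock: 4.65
tcp_pos: [452.4, 343.7, 91.3]
tool_rot: [-0.484, 3.104, 0.0]
wrist_force: [0.0, 0.3, 0.1]
gripper_width: 0.996
grip_force: 0.0
4.65 tcp [452.4 343.7  91.3] yaw -162.3 tilt [0.0001 0.    ] F [0.  0.3 0.1] q [ 0.65  0.35 -0.33  0.89 -0.    0.34] w 0.996 grip 0.0
travel [ 0.  -1.2 88.3] twist [-0.      0.0001 -0.0011]
```

View pics/s1c.png

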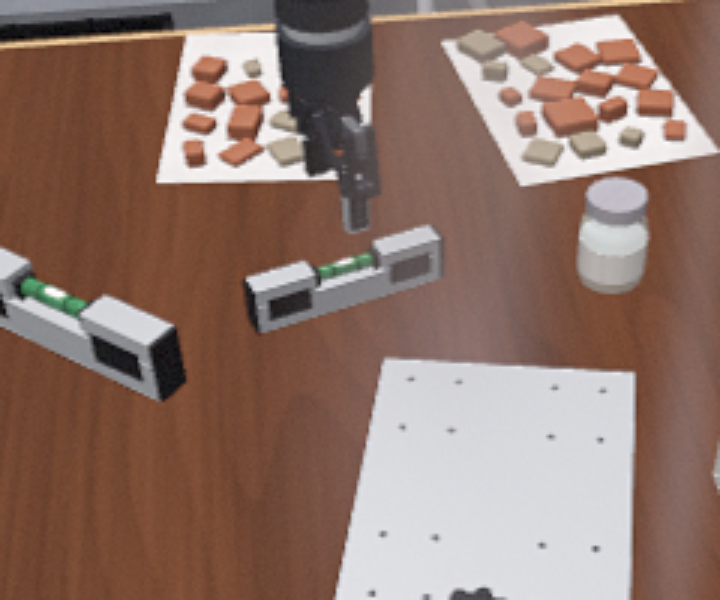

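The gripper stands over the middle of the short level, whose vial is at crop (345,267). The finger is at (355,215), so it is lined up for a straight descent.

```bash
python3 -m creep '{"gripper":[1,1,1,1,1,-1,-1,-1,-1,-1,-1],"travel":[[0,-1,35],[0,-1,70],[0,-1,88],[0,-1,88],[0,-1,88],[0,-1,88],[0,-1,88],[0,-1,88],[0,-1,88],[0,-1,88],[0,-1,88]],"twist":[[0,0,0],[0,0,0],[0,0,0],[0,0,0],[0,0,0],[0,0,0],[0,0,0],[0,0,0],[0,0,0],[0,0,0],[0,0,0]]}' 40
python3 -m creep '{"gripper":[-1,-1,-1,-1],"travel":[[0,0,-5],[0,0,-40],[0,0,-80],[0,0,-110]],"twist":[[0,0,0],[0,0,0],[0,0,0],[0,0,0]]}'
python3 -c "
from h import *
st();snap('top','t1.png');snap('side','s2.png')
a=cv2.imread('pics/t1.png')[180:320,140:300];b=cv2.imread('pics/s2.png')[60:200,240:400]
cv2.imwrite('pics/c2.png',cv2.resize(np.hstack([a,b]),None,fx=2.5,fy=2.5,interpolation=2))"
```

```text
clock: 6.08
tcp_pos: [453.0, 342.9, 3.8]
tool_rot: [-0.487, 3.103, -0.0]
wrist_force: [-0.3, -1.8, 5.3]
gripper_width: 0.271
grip_force: 41.0
clock: 6.58
tcp_pos: [452.2, 342.8, 114.2]
tool_rot: [0.487, -3.103, 0.0]
wrist_force: [0.3, 0.5, -4.4]
gripper_width: 0.272
grip_force: 40.4
6.58 tcp [452.2 342.8 114.2] yaw -162.2 tilt [-0.0007 -0.0001] F [ 0.3  0.5 -4.4] q [ 0.65  0.33 -0.31  0.94  0.    0.34] w 0.272 grip 40.4
```

View pics/c2.png

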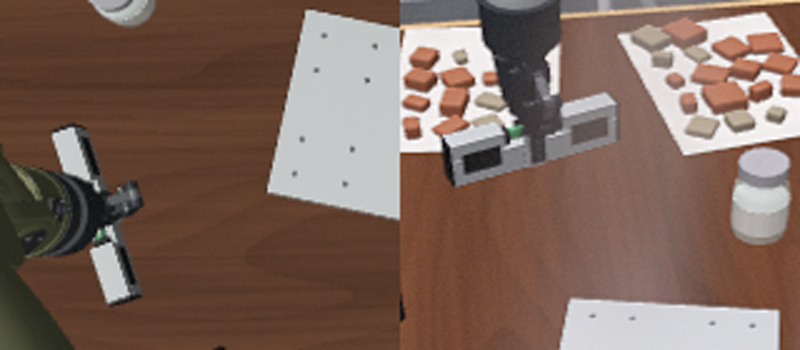

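Both views show the level held level at its middle, at crop (95,215) top and (530,140) side. Now I'll carry it over the plate.

```bash
python3 -c "
from h import *
to(543,32,130,-102.7)"
```

```text
travel [  11.1 -324.4  -14.5] twist [-7.0000e-04  5.2000e-03 -1.0379e+00]
```

```bash
python3 -m creep '{"gripper":[-1,-1,-1,-1,-1,-1,-1,-1,-1,-1],"travel":[[11,-324,-15],[11,-324,-15],[11,-324,-15],[11,-324,-15],[11,-324,-15],[11,-324,-15],[11,-324,-15],[11,-324,-15],[11,-324,-15],[11,-324,-15]],"twist":[[0,0,-1.038],[0,0,-1.038],[0,0,-1.038],[0,0,-1.038],[0,0,-1.038],[0,0,-1.038],[0,0,-1.038],[0,0,-1.038],[0,0,-1.038],[0,0,-1.038]]}'
python3 -c "
from h import *
st();to(543,32,74,-102.7);snap('side','s3.png');snap('top','t3.png')
a=cv2.imread('pics/t3.png')[170:310,230:390];b=cv2.imread('pics/s3.png')[160:300,260:420]
cv2.imwrite('pics/c3.png',cv2.resize(np.hstack([a,b]),None,fx=2.5,fy=2.5,interpolation=2))"
```

```text
clock: 7.92
tcp_pos: [541.0, 32.0, 128.0]
tool_rot: [1.963, -2.452, -0.001]
wrist_force: [-0.2, 0.1, -3.2]
gripper_width: 0.275
grip_force: 40.9
7.92 tcp [541.  32. 128.] yaw -102.6 tilt [-0.0005  0.0001] F [-0.2  0.1 -3.2] q [ 0.06  0.27 -0.35  0.95  0.   -1.29] w 0.275 grip 40.9
travel [-0.4 -2.  54. ] twist [ 0.0005 -0.      0.0012]
```

View pics/c3.png

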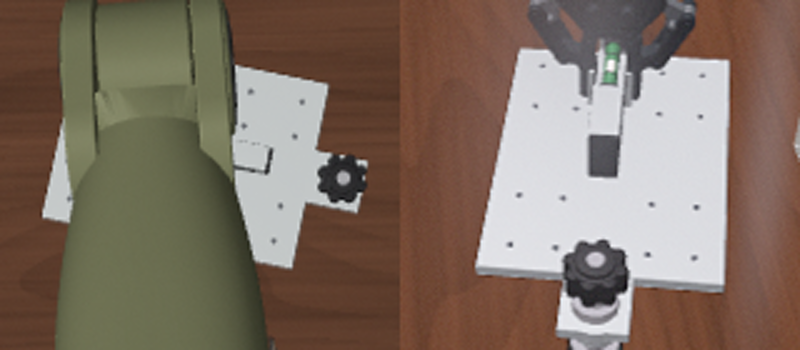

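The level points at the knob at crop (595,265). I'll lower it until contact.

```bash
python3 -m creep '{"gripper":[-1,-1,-1,-1,-1,-1,-1],"travel":[[0,-2,30],[0,-2,54],[0,-2,58],[0,-2,60],[0,-2,61],[0,-2,62],[0,-2,62]],"twist":[[0,0,0],[0,0,0],[0,0,0],[0,0,0],[0,0,0],[0,0,0],[0,0,0]]}'
```

```text
clock: 8.9
tcp_pos: [543.6, 30.6, 66.7]
tool_rot: [-1.962, 2.453, -0.001]
wrist_force: [-1.4, -0.3, -5.6]
gripper_width: 0.274
grip_force: 40.9
```

```bash
python3 -m creep '{"gripper":[-1,-1,-1],"travel":[[0,0,1],[0,0,1.5],[0,0,1.5]],"twist":[[0,0,0],[0,0,0],[0,0,0]]}'
```

```text
clock: 9.28
tcp_pos: [543.5, 30.5, 65.1]
tool_rot: [-1.962, 2.453, -0.001]
wrist_force: [-0.9, -1.5, -0.4]
gripper_width: 0.274
grip_force: 41.6
```

```bash
python3 -m creep '{"gripper":[1,1,1,1,1,1,1,1,1],"travel":[[0,0,0],[0,0,0],[0,0,0],[0,0,0],[0,0,-30],[0,0,-80],[0,0,-120],[0,0,-120],[0,0,-120]],"twist":[[0,0,0],[0,0,0],[0,0,0],[0,0,0],[0,0,0],[0,0,0],[0,0,0],[0,0,0],[0,0,0]]}'
python3 -c "
from h import *
st();snap('side','s4.png');print(proj('side',(543,32,100)))
b=cv2.imread('pics/s4.png')[165:300,280:410]
cv2.imwrite('pics/c4.png',cv2.resize(b,None,fx=4.4,fy=4.4,interpolation=2))
for z in (135,150): to(507,-129.7,z,-102.7)"
```

```text
clock: 10.4
tcp_pos: [543.0, 30.6, 184.4]
tool_rot: [1.962, -2.453, -0.0]
wrist_force: [-0.3, 0.1, -0.9]
gripper_width: 0.997
grip_force: 0.0
10.4 tcp [543.   30.6 184.4] yaw -102.7 tilt [-0.0003  0.    ] F [-0.3  0.1 -0.9] q [ 0.06  0.23 -0.26  1.08  0.   -1.29] w 0.997 grip 0.0
[345.02516185 207.74803735]
travel [164.2  -0.7  48.8] twist [ 0.0017 -0.0005  0.0001]
travel [164.2  -0.6  33.8] twist [ 0.0017 -0.0005  0.0001]
```

View pics/c4.png

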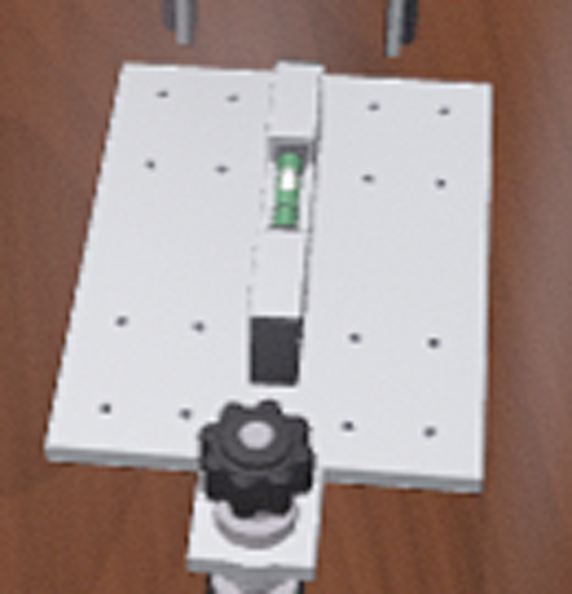

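The bubble, at about crop (288,178), sits towards the far end of the vial. The far end is therefore high and the knob has to go clockwise. I'll move to the knob and measure the profile on the way.

```bash
python3 -m creep '{"gripper":[1,1,1,1,1,1],"travel":[[164,-0.5,0],[164,-0.5,0],[164,-0.5,0],[164,-0.5,40],[164,-0.5,60],[164,-0.5,60]],"twist":[[0,0,0],[0,0,0],[0,0,0],[0,0,0],[0,0,0],[0,0,0]]}'
python3 -c "
from h import *
st();to(507,-129.7,84,-102.7)
im=snap('side','s5.png');print(search_frame('side','bubble_mid'),search_frame('side','vial'),search_frame('side','knob_grip'));im2=snap('top','t5.png');print(search_frame('top','bubble_mid'),search_frame('top','vial'))
u=np.array([np.cos(np.radians(77.3)),np.sin(np.radians(77.3))])
for n,I in(('side',im),('top',im2)):
  print(n)
  for s in range(-44,46,3):
    X=np.r_[np.array([543.3,30.6])+s*u,102];p=proj(n,X)
    v=cv2.getRectSubPix(cv2.cvtColor(I,cv2.COLOR_RGB2BGR),(3,1),tuple(map(float,p))).mean((0,1));print(s,p.round(1),v.round())
b=cv2.imread('pics/s5.png')[165:300,280:410];a=cv2.imread('pics/t5.png')[165:300,240:390]
cv2.imwrite('pics/c5.png',cv2.resize(np.hstack([a,b]),None,fx=2.8,fy=4.2,interpolation=2))"
```

```text
clock: 11.2
tcp_pos: [505.1, -129.0, 121.9]
tool_rot: [1.959, -2.451, -0.008]
wrist_force: [0.2, -0.1, 1.0]
gripper_width: 0.999
grip_force: 0.0
11.2 tcp [ 505.1 -129.   121.9] yaw -102.7 tilt [-0.0058  0.0015] F [ 0.2 -0.1  1. ] q [-0.25  0.24 -0.4   0.93  0.   -1.6 ] w 0.999 grip 0.0
travel [ 0.3 -2.2 37.9] twist [ 0.006   0.0002 -0.0003]
[] [{'uv': [193.0, 156.4], 'confidence': 0.47}] [{'uv': [337.4, 266.7], 'confidence': 0.72}]
[] [{'uv': [196.1, 360.0], 'confidence': 0.8}]
side
-44 [343.6 222.3] [82. 77. 79.]
-41 [343.8 221.2] [83. 78. 80.]
-38 [343.9 220.2] [84. 78. 79.]
-35 [344.  219.2] [86. 80. 80.]
-32 [344.1 218.2] [82. 77. 77.]
-29 [344.2 217.1] [84. 80. 82.]
-26 [344.3 216.1] [83. 78. 80.]
-23 [344.4 215.1] [83. 78. 80.]
-20 [344.5 214.1] [85. 80. 79.]
-17 [344.7 213.1] [84. 80. 80.]
-14 [344.8 212.1] [85. 79. 81.]
-11 [344.9 211.1] [84. 80. 81.]
-8 [345.  210.1] [84. 79. 80.]
-5 [345.1 209.1] [83. 78. 81.]
-2 [345.2 208.2] [87. 81. 82.]
1 [345.3 207.2] [105.  98.  98.]
4 [345.4 206.2] [114. 107. 107.]
7 [345.5 205.2] [115. 109. 108.]
10 [345.6 204.3] [131. 126. 125.]
13
[... 671 characters left out ...]
0.6 229.5] [116. 155. 100.]
-14 [309.4 229.2] [118. 157. 102.]
-11 [308.3 229. ] [109. 143.  95.]
-8 [307.1 228.8] [103. 137.  90.]
-5 [306.  228.6] [106. 141.  92.]
-2 [304.9 228.3] [121. 159. 107.]
1 [303.7 228.1] [155. 181. 147.]
4 [302.6 227.9] [193. 205. 191.]
7 [301.4 227.6] [215. 220. 217.]
10 [300.3 227.4] [220. 223. 222.]
13 [299.1 227.2] [218. 220. 217.]
16 [298.  226.9] [184. 199. 178.]
19 [296.8 226.7] [140. 171. 128.]
22 [295.7 226.5] [117. 156. 101.]
25 [294.5 226.3] [106. 141.  91.]
28 [293.4 226. ] [ 82. 102.  72.]
31 [292.2 225.8] [61. 65. 56.]
34 [291.1 225.6] [96. 95. 93.]
37 [290.  225.3] [155. 155. 152.]
40 [288.8 225.1] [198. 198. 194.]
43 [287.7 224.9] [199. 199. 195.]
```

View pics/c5.png

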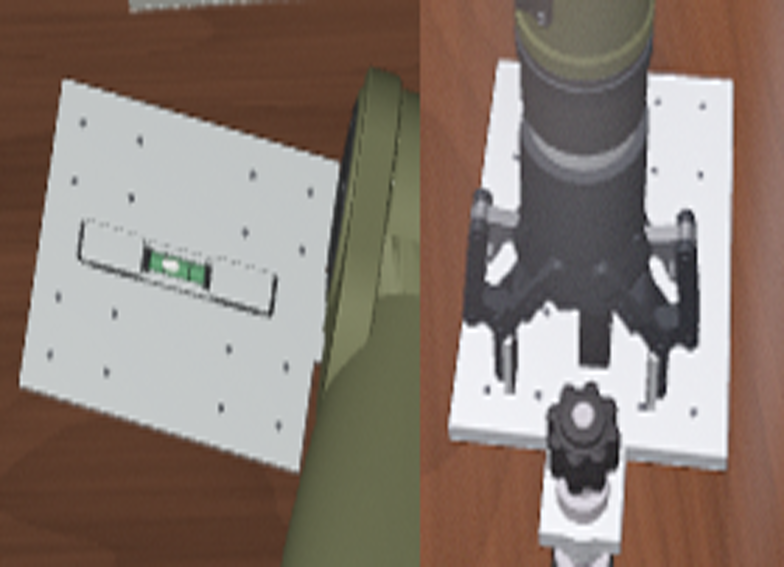

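The top camera sees the vial clearly from here. The vial runs from s≈-25 to +31 and the bubble is centred at s≈9, so the bubble is about 6 mm towards the far end. That needs about 2 rad clockwise, which is +z twist of the tool.

```bash
python3 -c "
from h import *
st();to(507,-129.7,80,-102.7);print(proj('side',(507,-129.7,112)))"
cat >> h.py <<'E'
def bubble():
    "bubble offset (mm, + = away from foot) from the top picture; mean of a few frames"
    u=np.array([np.cos(np.radians(77.3)),np.sin(np.radians(77.3))]); S=np.arange(-44,46,.5); acc=0
    for _ in range(3):
        I=eyes.grab_frame("top").astype(np.float32); acc=acc+I/3
    P=np.array([proj("top",np.r_[np.array([543.3,30.6])+s*u,102]) for s in S],np.float32)
    v=cv2.remap(acc,P[:,:1],P[:,1:],cv2.INTER_LINEAR)[:,0]
    dark=v.max(1); a=S<0; lo=np.clip(100-dark,0,None)
    e1=(S*lo)[(S<-18)&(S>-34)].sum()/lo[(S<-18)&(S>-34)].sum(); e2=(S*lo)[(S>22)&(S<40)].sum()/lo[(S>22)&(S<40)].sum()
    w=np.clip(v[:,0]-130,0,60)*((S>e1+5)&(S<e2-5)); b=(S*w).sum()/w.sum()
    print("ends",e1.round(1),e2.round(1),"bubble",b.round(1),"off",(b-(e1+e2)/2).round(2))
    return v,S
E
python3 -c "
from h import *
bubble()"
```

```text
11.55 tcp [ 508.4 -129.5  125.6] yaw -102.7 tilt [ 0.0014 -0.0004] F [-0.2  0.3 -0.9] q [-0.25  0.24 -0.4   0.93  0.   -1.6 ] w 1.006 grip 0.0
travel [ 0.6  1.4 45.6] twist [-0.0015 -0.      0.0004]
[338.57053788 264.24220494]
ends -24.7 31.4 bubble 9.4 off 6.07
```

```bash
python3 -m creep '{"gripper":[1,1,1,1,-1,-1,-1,-1,-1,-1],"travel":[[0.6,1.2,25],[0.6,1.2,40],[0.6,1.2,45],[0.6,1.2,45],[0.6,1.2,45],[0.6,1.2,45],[0.6,1.2,45],[0.6,1.2,45],[0.6,1.2,45],[0.6,1.2,45]],"twist":[[0,0,0],[0,0,0],[0,0,0],[0,0,0],[0,0,0],[0,0,0],[0,0,0],[0,0,0],[0,0,0],[0,0,0]]}' 60
python3 -c "
from h import *
st();print(sensors.read_state()['moment'])"
```

```text
clock: 12.95
tcp_pos: [506.7, -129.8, 80.8]
tool_rot: [-1.962, 2.453, -0.001]
wrist_force: [-1.9, 0.0, 6.6]
gripper_width: 0.592
grip_force: 61.7
12.95 tcp [ 506.7 -129.8   80.8] yaw -102.7 tilt [ 0.0008 -0.0002] F [-1.9  0.   6.6] q [-0.25  0.28 -0.45  0.83  0.   -1.6 ] w 0.592 grip 61.7
[ 0.13529222  0.48644898 -0.001918  ]
```

```bash
python3 -m creep '{"gripper":[-1,-1,-1,-1,-1,-1,-1,-1,-1,-1,-1,-1],"travel":[[0,0,0],[0,0,0],[0,0,0],[0,0,0],[0,0,0],[0,0,0],[0,0,0],[0,0,0],[0,0,0],[0,0,0],[0,0,0],[0,0,0]],"twist":[[0,0,0.17],[0,0,0.34],[0,0,0.51],[0,0,0.68],[0,0,0.85],[0,0,1.02],[0,0,1.19],[0,0,1.36],[0,0,1.53],[0,0,1.7],[0,0,1.87],[0,0,1.95]]}'
python3 -m creep '{"gripper":[-1,-1,-1,-1,-1,-1,-1,-1,-1,-1],"travel":[[0,0,0],[0,0,0],[0,0,0],[0,0,0],[0,0,0],[0,0,0],[0,0,0],[0,0,0],[0,0,0],[0,0,0]],"twist":[[0,0,0],[0,0,0],[0,0,0],[0,0,0],[0,0,0],[0,0,0],[0,0,0],[0,0,0],[0,0,0],[0,0,0]]}'
python3 -c "
from h import *
st();bubble();bubble()"
```

```text
clock: 14.45
tcp_pos: [506.2, -128.5, 80.8]
tool_rot: [-0.933, -2.999, -0.004]
wrist_force: [-4.1, 5.0, 8.7]
gripper_width: 0.59
grip_force: 62.0
clock: 15.7
tcp_pos: [506.3, -128.5, 80.8]
tool_rot: [-0.929, -3.001, -0.004]
wrist_force: [-4.0, 5.4, 7.0]
gripper_width: 0.591
grip_force: 61.9
15.7 tcp [ 506.3 -128.5   80.8] yaw 145.6 tilt [0.0003 0.0025] F [-4.   5.4  7. ] q [-0.25  0.28 -0.45  0.83  0.    0.35] w 0.591 grip 61.9
ends -24.7 31.6 bubble 4.4 off 0.91
ends -24.7 31.6 bubble 4.4 off 0.91
```

```bash
python3 -m creep '{"gripper":[-1,-1,-1,-1,-1,-1,-1,-1,-1,-1],"travel":[[0,0,0],[0,0,0],[0,0,0],[0,0,0],[0,0,0],[0,0,0],[0,0,0],[0,0,0],[0,0,0],[0,0,0]],"twist":[[0,0,0.15],[0,0,0.3],[0,0,0.3],[0,0,0.3],[0,0,0.3],[0,0,0.3],[0,0,0.3],[0,0,0.3],[0,0,0.3],[0,0,0.3]]}'
python3 -m creep '{"gripper":[0,1,1,1],"travel":[[0,0,0],[0,0,0],[0,0,0],[0,0,0]],"twist":[[0,0,0],[0,0,0],[0,0,0],[0,0,0]]}'
python3 -c "
from h import *
st();v,S=bubble();
for s,x in zip(S,v):
  if -30<s<36 and s%1==0: print(s,x.round(),end=' ')
to(506.8,-129.4,140)"
```

```text
clock: 17.25
tcp_pos: [506.4, -128.3, 80.8]
tool_rot: [-1.366, -2.828, -0.005]
wrist_force: [-3.4, 6.4, 8.1]
gripper_width: 0.591
grip_force: 61.9
clock: 17.75
tcp_pos: [506.6, -130.0, 79.8]
tool_rot: [1.368, 2.828, -0.0]
wrist_force: [-0.5, -0.5, 0.2]
gripper_width: 1.001
grip_force: 0.0
17.75 tcp [ 506.6 -130.    79.8] yaw 128.4 tilt [ 0.0002 -0.0003] F [-0.5 -0.5  0.2] q [-0.25  0.28 -0.46  0.83 -0.    0.65] w 1.001 grip 0.0
ends -24.7 32.1 bubble 3.3 off -0.4
-29.0 [164. 168. 168.] -28.0 [129. 132. 133.] -27.0 [88. 90. 91.] -26.0 [49. 50. 51.] -25.0 [47. 50. 50.] -24.0 [49. 54. 52.] -23.0 [55. 66. 59.] -22.0 [69. 95. 78.] -21.0 [ 83. 124.  95.] -20.0 [ 91. 140. 105.] -19.0 [ 96. 149. 111.] -18.0 [102. 158. 118.] -17.0 [102. 158. 118.] -16.0 [102. 159. 119.] -15.0 [103. 159. 120.] -14.0 [104. 160. 120.] -13.0 [105. 161. 121.] -12.0 [106. 162. 123.] -11.0 [108. 163. 125.] -10.0 [105. 157. 121.] -9.0 [ 92. 136. 105.] -8.0 [ 79. 116.  90.] -7.0 [ 83. 121.  94.] -6.0 [ 97. 140. 109.] -5.0 [112. 160. 124.] -4.0 [150. 181. 157.] -3.0 [192. 206. 193.] -2.0 [217. 221. 215.] -1.0 [220. 222. 219.] 0.0 [222. 223. 221.] 1.0 [222. 223. 221.] 2.0 [222. 224. 222.] 3.0 [221. 223. 220.] 4.0 [221. 223. 219.] 5.0 [221. 223. 219.] 6.0 [222. 223. 220.] 7.0 [221. 223. 219.] 8.0 [220. 223. 219.] 9.0 [197. 209. 199.] 10.0 [169. 193. 174.] 11.0 [142. 179. 152.] 12.0 [122. 167. 134.] 13.0 [102. 155. 117.] 14.0 [ 89. 137. 103.] 15.0 [ 77. 113.  88.] 16.0 [70. 97. 78.] 17.0 [ 85. 123.  96.] 18.0 [ 98. 148. 112.] 19.0 [105. 160. 121.] 20.0 [103. 159. 119.] 21.0 [103. 158. 118.] 22.0 [101. 156. 117.] 23.0 [100. 156. 116.] 24.0 [100. 155. 115.] 25.0 [100. 156. 116.] 26.0 [101. 156. 117.] 27.0 [ 93. 143. 107.] 28.0 [ 78. 118.  90.] 29.0 [60. 90. 69.] 30.0 [54. 72. 60.] 31.0 [49. 55. 52.] 32.0 [48. 48. 49.] 33.0 [55. 56. 57.] 34.0 [62. 63. 64.] 35.0 [88. 89. 90.] travel [  0.2   0.5 -60.2] twist
```

```bash
python3 -m creep '{"gripper":[1,1,1,1],"travel":[[0,0,-50],[0,0,-100],[0,0,-120],[0,0,-120]],"twist":[[0,0,0],[0,0,0],[0,0,0],[0,0,0]]}'
python3 -c "
from h import *
st();to(544.2,34.4,150,167.3);bubble()"
```

```text
clock: 18.4
tcp_pos: [507.8, -130.2, 201.4]
tool_rot: [1.366, 2.825, 0.001]
wrist_force: [0.5, 0.1, -0.8]
gripper_width: 1.0
grip_force: 0.0
18.4 tcp [ 507.8 -130.2  201.4] yaw 128.4 tilt [ 0.0035 -0.001 ] F [ 0.5  0.1 -0.8] q [-0.25  0.18 -0.28  1.1  -0.    0.65] w 1.0 grip 0.0
travel [106.5 130.6  51.4] twist [ 0.0011  0.0036 -0.6792]
ends -24.7 32.1 bubble 3.3 off -0.4
```

```bash
python3 -m creep '{"gripper":[1,1,1,1,1,1,1,1],"travel":[[107,130.5,0],[107,130.5,0],[107,130.5,0],[107,130.5,30],[107,130.5,60],[107,130.5,80],[107,130.5,80],[107,130.5,80]],"twist":[[0,0,-0.679],[0,0,-0.679],[0,0,-0.679],[0,0,-0.679],[0,0,-0.679],[0,0,-0.679],[0,0,-0.679],[0,0,-0.679]]}'
python3 -c "
from h import *
st();to(544.2,34.4,105,167.3);snap('side','s6.png')
cv2.imwrite('pics/c6.png',cv2.resize(cv2.imread('pics/s6.png')[150:285,280:410],None,fx=4.4,fy=4.4,interpolation=2))"
```

```text
clock: 19.55
tcp_pos: [542.2, 35.1, 119.7]
tool_rot: [-0.348, -3.122, 0.0]
wrist_force: [0.5, 0.8, 0.6]
gripper_width: 0.995
grip_force: 0.0
19.55 tcp [542.2  35.1 119.7] yaw 167.3 tilt [-0.0007 -0.    ] F [0.5 0.8 0.6] q [ 0.06  0.28 -0.36  0.93  0.    0.29] w 0.995 grip 0.0
travel [-2.2 -0.2 14.7] twist [-0.0002 -0.0006 -0.0002]
```

View pics/c6.png

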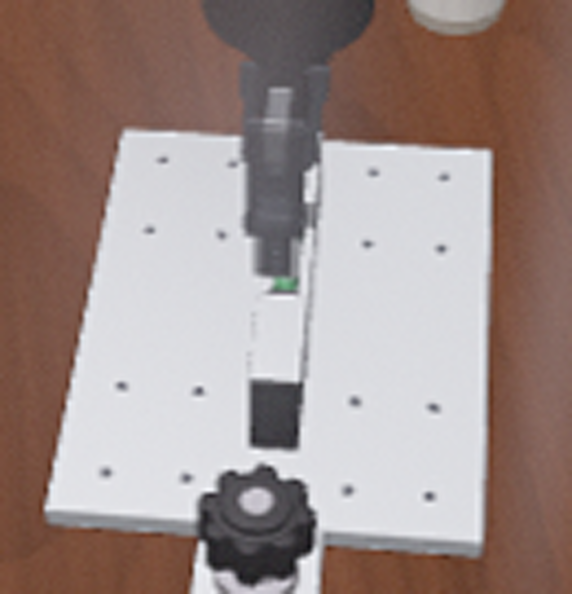

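The near finger is in line with the level's near metal block, with its tip at crop (277,272) and the block at (275,335). Now I'll lower step by step, watching the force.

```bash
python3 -m creep '{"gripper":[1,1,1,1,1],"travel":[[-0.5,0,8],[-0.5,0,15],[-0.5,0,19],[-0.5,0,20],[-0.5,0,20]],"twist":[[0,0,0],[0,0,0],[0,0,0],[0,0,0],[0,0,0]]}'; python3 -c "
from h import *
st()"
```

```text
clock: 20.23
tcp_pos: [542.8, 35.0, 99.8]
tool_rot: [-0.348, -3.122, 0.0]
wrist_force: [-0.4, -0.1, -0.1]
gripper_width: 0.999
grip_force: 0.0
20.23 tcp [542.8  35.   99.8] yaw 167.3 tilt [-0.0001 -0.    ] F [-0.4 -0.1 -0.1] q [ 0.06  0.3  -0.38  0.89 -0.    0.29] w 0.999 grip 0.0
```

```bash
python3 -m creep '{"gripper":[1,1,1,1],"travel":[[1,0,2],[1,0,3],[1,0,4],[1,0,4]],"twist":[[0,0,0],[0,0,0],[0,0,0],[0,0,0]]}'
python3 -m creep '{"gripper":[1,1,1],"travel":[[0,0,1],[0,0,1],[0,0,1]],"twist":[[0,0,0],[0,0,0],[0,0,0]]}'; python3 -c "
from h import *
st()"
```

```text
clock: 20.72
tcp_pos: [541.8, 35.2, 95.8]
tool_rot: [-0.348, -3.122, 0.0]
wrist_force: [-0.4, -0.4, -0.1]
gripper_width: 0.997
grip_force: 0.0
clock: 21.1
tcp_pos: [541.9, 35.2, 94.9]
tool_rot: [0.348, 3.122, 0.0]
wrist_force: [0.6, 0.2, 0.3]
gripper_width: 0.997
grip_force: 0.5
21.1 tcp [541.9  35.2  94.9] yaw 167.3 tilt [0.0003 0.    ] F [0.6 0.2 0.3] q [ 0.06  0.3  -0.39  0.88  0.    0.29] w 0.997 grip 0.5
```

```bash
python3 -m creep '{"gripper":[1,1,1,1],"travel":[[-1.8,0,-1],[-1.8,0,-1],[-1.8,0,0.5],[-1.8,0,0.5]],"twist":[[0,0,0],[0,0,0],[0,0,0],[0,0,0]]}'
python3 -m creep '{"gripper":[1,1,1],"travel":[[0,0,0.7],[0,0,0.7],[0,0,0.7]],"twist":[[0,0,0],[0,0,0],[0,0,0]]}'; python3 -c "
from h import *
st()"
```

```text
clock: 21.6
tcp_pos: [543.7, 34.8, 94.9]
tool_rot: [0.348, 3.122, 0.0]
wrist_force: [-1.4, 0.7, 5.4]
gripper_width: 0.999
grip_force: 2.8
clock: 21.98
tcp_pos: [543.9, 34.8, 94.9]
tool_rot: [0.348, 3.121, 0.0]
wrist_force: [-3.4, 0.0, 10.0]
gripper_width: 1.0
grip_force: 5.5
21.98 tcp [543.9  34.8  94.9] yaw 167.3 tilt [ 0.0011 -0.0001] F [-3.4  0.  10. ] q [ 0.06  0.3  -0.39  0.88 -0.    0.29] w 1.0 grip 5.5
```

```bash
python3 -m creep '{"gripper":[1,1,1,1,1,1,1,1],"travel":[[-0.5,0,0.1],[-0.5,0,0.1],[-0.5,0,0.1],[-0.5,0,0.1],[-0.5,0,0.1],[-0.5,0,0.1],[-0.5,0,0.1],[-0.5,0,0.1]],"twist":[[0,0,0],[0,0,0],[0,0,0],[0,0,0],[0,0,0],[0,0,0],[0,0,0],[0,0,0]]}'; python3 -c "
from h import *
st();print(sensors.read_state()['moment']);snap('side','s7.png');snap('top','t7.png')
b=cv2.imread('pics/s7.png')[165:300,280:410];a=cv2.imread('pics/t7.png')[165:300,240:390]
cv2.imwrite('pics/c7.png',cv2.resize(np.hstack([a,b]),None,fx=2.8,fy=4.2,interpolation=2))"
```

```text
clock: 22.98
tcp_pos: [544.0, 34.8, 94.9]
tool_rot: [0.348, 3.122, 0.0]
wrist_force: [-5.8, -0.0, 12.1]
gripper_width: 1.005
grip_force: 6.5
22.98 tcp [544.   34.8  94.9] yaw 167.3 tilt [0.0006 0.    ] F [-5.8 -0.  12.1] q [ 0.06  0.31 -0.39  0.88  0.    0.29] w 1.005 grip 6.5
[-0.0465343   1.05469181 -0.05405422]
```

View pics/c7.png

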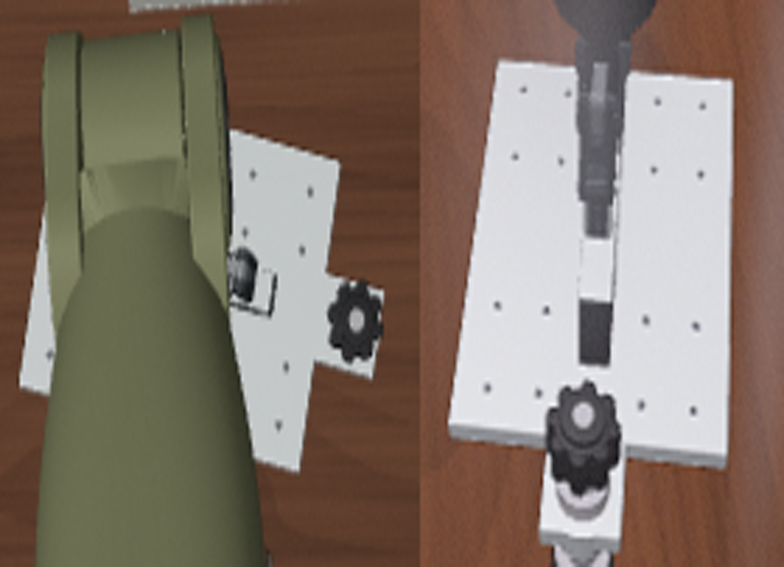

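The fingertip stands on the near metal block at crop (597,225), clear of the vial, and the level is in place. I'll relieve the sideways force and then hand in.

```bash
python3 -m creep '{"gripper":[1,1,1,1,1,1,1,1],"travel":[[0.9,0,0],[0.9,0,0],[0.9,0,0],[0.9,0,0],[0.9,0,0],[0.9,0,0],[0.9,0,0],[0.9,0,0]],"twist":[[0,0,0],[0,0,0],[0,0,0],[0,0,0],[0,0,0],[0,0,0],[0,0,0],[0,0,0]]}'; python3 -c "
from h import *
st();print(sensors.read_state()['moment'])"
```

```text
clock: 24.08
tcp_pos: [543.8, 34.8, 94.8]
tool_rot: [0.348, 3.121, -0.0]
wrist_force: [-2.3, -0.1, 10.2]
gripper_width: 1.0
grip_force: 5.3
24.07 tcp [543.8  34.8  94.8] yaw 167.3 tilt [ 0.0017 -0.0003] F [-2.3 -0.1 10.2] q [ 0.06  0.3  -0.39  0.88 -0.    0.29] w 1.0 grip 5.3
[-0.15295739  0.57911176 -0.04316782]
```

```bash
python3 -c "
from h import *
print(ticket.finish_job())"
```

```text
the job is handed in; nothing more can be done
None
```

I handed the job in at 24 s with the level on the plate pointing at the foot and both fingertips pressing its metal tops at about 10 N; the bubble last measured about 0.5 mm off centre, before pressing, as the arm hid it afterwards.

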